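# Open the coffee mill and hold its crank ready over the shaft

### The job

Get the hand coffee mill ready for its crank: first fold the mill's dust cover up until it stands upright and leave it there. Then grip the loose crank by the arm at its balance point, lift it, and hold it level with its hub straight above the mill's drive shaft, a few centimetres (about 4) clear of it and touching nothing but the gripper. Finish while still holding it there; leave the other things on the table where they are.

Things in the scene. Friction and masses are not known exactly. Their poses are not given: they have to be found in the camera images.
- cover (a joint): angle of the mill's dust cover, rad: 0 shut, 1.57 upright; starts 0 to 0.45 open and can go on to 2.4 (no stop at upright). An aluminium plate 140 mm along its hinge, 130 mm from hinge to free edge, 6 mm thick. The hinge is stiff: the cover stays where it is left; 3 to 5 N at the tab, square to the plate, moves it
- cover_hinge (a point): middle of the cover's hinge line, 100 mm above the table, on the plate's underside; its axes turn with the cover. x: along the hinge line, level, same as the mill's x; the plate lies along -y; z: the plate's outward normal (up when shut). The free edge is on the right (-y) side of the mill; the cover swings up and over to the left (+y)
- cover_tab (a point): grip point on the cover's black pull tab, which stands square on the plate's outer face at the middle of its free edge: 30 mm along the hinge direction (grip across these ends), 10 mm thick, 38 mm high. This point is mid-width, 24 mm out from the plate's face, 14 mm below the tab's top; from cover_hinge, in its axes: (0, -120, +30) mm. Axes as cover_hinge
- mill_shaft (a point): top of the mill's upright drive shaft, a 14 mm steel stub in the recess under the cover, 92 mm above the table. The mill is a fixed box (wood below, grey metal above), 140 mm (x) by 130 mm (y), rim 100 mm above the table; the shaft is 10 mm to -y of its centre, 75 mm from the hinge line. Axes: z up, x along the hinge away from the robot, y to the hinge side
- crank_balance (a point): balance point of the loose steel crank (0.6 to 0.9 kg), mid-section of its square arm (16 x 16 mm), 24 mm above its underside; it lies flat on the table. A heavy round hub (44 mm across, 40 high) is at one end, an upright wooden knob (30 mm across, top at 80 mm) at the other. 55 mm from the hub axis, 125 mm from the knob axis. x axis: along the arm to the hub; z: up when level
- crank_hub (a point): centre of the hub's underside on the crank, 55 mm from the balance point along the crank's +x and 24 mm lower. Axes as crank_balance.
- canister_mid (a point): middle of a closed white square canister, 85 x 85 x 105 mm; bystander
- cup_mid (a point): middle of a white mug, 80 mm diameter, 75 mm high; bystander
- basket_mid (a point): middle of a white plastic bowl, 170 mm diameter, 80 mm high; bystander
- flask_mid (a point): middle of a dark flask, 66 mm diameter, 210 mm high; bystander
Things that resemble listed ones, but are neither listed nor needed, are in the scene too. There is more than one size of the part that bears cover; the job needs the middle-sized.

How it is judged:
On the way, in this order (a step that is already met when the one before it is completed fails the run):
1. the dust cover stands upright (within 15 degrees) while the crank still lies on the table (value of joint cover between 1.31 and 1.83 rad and height (world z) of crank_balance below 0.032 m), for 0.2 s.
2. the crank is lifted off the table in the fingers (height (world z) of crank_balance above 0.06 m and contact force between the fingers and crank above 0.5 N), for 0.2 s.
At the end, for the whole second after the job is handed in: Last second: cover within 15 degrees of upright; crank held still in the fingers within 20 mm of its balance point, level within 5 degrees; hub axis within 15 mm of the shaft axis, underside 15 to 80 mm above its top, not touching the mill; bystanders within 25 mm of their start (value of joint cover between 1.31 and 1.83 rad and horizontal distance between crank_hub and mill_shaft below 0.015 m and z of crank_hub in the frame of mill_shaft between 0.015 and 0.08 m and angle between crank_balance's own z axis and vertical below 0.09 rad and x of the grasp point in the frame of crank_balance between -0.02 and 0.02 m and contact force between the fingers and crank above 1 N and contact force between mill and crank below 0.2 N and linear speed of crank below 0.02 m/s and angular speed of crank below 0.15 rad/s and distance of each of canister_mid, cup_mid, basket_mid, flask_mid from where it was at the start of the episode below 0.025 m); the arm keeps its last pose, push and grip.
It fails at once if a bystander is shoved or knocked over (distance of any of canister_mid, cup_mid, basket_mid, flask_mid from where it was at the start of the episode above 0.03 m).
It also fails if it takes over 58 s, if anything falls off the work surface, if the arm or the gripper's body presses on something with over 40 N, if the wrist force passes 120 N, or if a joint passes its speed limit or range.

### The arm

A 6-joint arm with a two-finger parallel gripper is mounted at the origin on the work surface. World frame = base frame: x ahead of the robot, y to its left, z up, the work surface at z = 0. Lengths are in m, angles in rad, forces in N, time in s.
With the tool pointing down it reaches from about 0.375 to 0.825 m from the base axis. Payload 5.5 kg.
Tool frame: the origin (TCP) lies midway between the tips of the shut fingers; the grasp point (between the pads) lies bot.grip_point_offset behind it (bot.grip_point_offset is the distance from the TCP to the grasp point, in m); z points along the fingers, y is the line along which they close (so a half turn about z gives the same grasp; the last joint's range is limited). The gripper opens to 85 mm and grips with 20 to 120 N. Pads are 22 mm wide; open, the fingers measure 114 mm over their backs; the gripper's body (76 mm by 85 mm) begins 54 mm behind the grasp point. The pads swing forward as they close: fully open they stand 13 mm farther back than shut.
Start: joints at [1.136, 0.314, -0.047, 1.21, 0, 1.571], TCP at [0.253, 0.544, 0.231] pointing down, gripper open.
Joint ranges: [-2.67, 2.67], [-0.69, 1.73], [-1.03, 1.25], [-2.08, 2.16], [-1.42, 1.45], [-3.14, 3.14]. Speed limits (rad/s): [2.39, 2.39, 3.01, 3.14, 3.14, 3.14].

### API

Orientations are given as a unit quaternion [w, x, y, z].
In Python, from cell import bot gives the robot as it stands. Calls block until the motion is done:
- bot.goto(position, orientation): joint-space move of the TCP to a pose.
- bot.movel(position, frame=None, feed=0.15, threshold=None): straight line of the TCP; frame=None keeps the orientation; feed is the mean speed in m/s. With threshold (N) it stops when the force on the tool has changed by that much, and returns True; else False.
- bot.movej(angles): joint-space move.
- bot.move_gripper(opening, force=None): finger opening in m; force is the grip in N (None keeps the last); returns when the fingers have stopped.
- bot.wait(seconds).
- bot.ik(position, orientation): joint angles nearest the present ones, or None.
- bot.sense(): the state.
- bot.camera(name): name is "side" or "top"; returns a dict with "color" (480x640x3 uint8, red, green, blue), "depth" (480x640 float32, m along the optical axis (not along the pixel's ray), 0 where there is no reading), "intrinsics" (3x3 intrinsics, pixels), "origin" and "orientation" of the camera in the world. Camera axes: x right, y down, z forward; pixel columns grow to the right and rows downward; lengths in m; the calibration is good to about 2 mm. A picture is of the moment at which its call begins.
A pose or a line that the arm cannot do raises bot.PlanningError and nothing moves.
- bot.finish_job(): hands the job in; it is judged then, once.
The state is a dict: "t": time; "joints": joint angles; "joint_velocities": joint speeds; "joint_efforts": joint torques, N m; "eef_pos": TCP position; "orientation": TCP orientation; "force": force on the tool from outside, world axes, zero at the start; "ft_torque": the same for the moment, N m; "width": finger opening in m; "grasp_force": force on a finger pad.
Only numpy, scipy, OpenCV 4.12 (cv2) and the standard library are available. Lean on these libraries where they do the work, as an engineer would, in place of code of your own. Each camera call takes 0.05 s, during which the arm holds its last target. There are 200 camera calls.

## Working session

There is one attempt and no reset: what is moved stays moved. The work goes in short steps, each a Python script; the robot and the scene stay as the last script left them, time stands still between calls to the robot, and variables do not carry over. Pictures are saved under pics/ and viewed, at most 10 in all, crops included, and the job is handed in when it is done.

```bash
ls; mkdir -p pics
cat > h.py <<'E'
import numpy as np, cv2
from cell import bot
from scipy.spatial.transform import Rotation as R
def shot(n,save=None):
    c=bot.camera(n)
    if save: cv2.imwrite('pics/'+save,c['color'][:,:,::-1])
    return c
def pose(c):
    q=c['orientation']; return R.from_quat([q[1],q[2],q[3],q[0]]).as_matrix(),np.array(c['origin'])
def cloud(c):
    M,o=pose(c);K=np.array(c['intrinsics']);d=c['depth']
    v,u=np.mgrid[:480,:640]
    P=np.stack([(u-K[0,2])/K[0,0]*d,(v-K[1,2])/K[1,1]*d,d],-1)
    W=P@M.T+o; W[d<=0]=np.nan; return W
def ray(c,u,v,z):
    M,o=pose(c);K=np.array(c['intrinsics'])
    r=M@np.array([(u-K[0,2])/K[0,0],(v-K[1,2])/K[1,1],1]); return o+r*(z-o[2])/r[2]
E
python3 - <<'E'
from h import *
for n in('top','side'):
    c=shot(n,n+'0.png'); M,o=pose(c); print(n,o,M.round(3).tolist(),np.array(c['intrinsics'])[0])
    np.save(n+'0.npy',cloud(c))
print(bot.sense(),bot.grip_point_offset)
E
```

```text
pics
top [ 0.3676326  -0.03321036  1.92444931] [[0.016, -0.994, 0.111], [-1.0, -0.015, 0.008], [-0.006, -0.111, -0.994]] [624.4758493    0.         318.32350033]
side [-0.01636445  1.54528365  1.13623241] [[-0.932, -0.193, 0.306], [-0.362, 0.488, -0.794], [0.004, -0.851, -0.525]] [611.21341045   0.         309.35263996]
{'t': 0.1, 'joints': array([ 1.13602345e+00,  3.14182497e-01, -4.79561393e-02,  1.21014032e+00,
       -1.84263889e-05,  1.57078161e+00]), 'joint_velocities': array([ 0.00172178, -0.00152828,  0.00057095, -0.00061774,  0.00054832,
       -0.00154705]), 'joint_efforts': array([ 2.01308089e-04, -5.40770209e+01,  3.40541482e+01,  1.11368191e-02,
        1.85079770e-06,  8.98337959e-06]), 'eef_pos': array([0.25252512, 0.54373963, 0.2305145 ]), 'orientation': array([-1.50894581e-04,  2.15671058e-01,  9.76465793e-01, -7.25853856e-04]), 'force': array([-0.34207031, -0.54682001, -0.03680118]), 'ft_torque': array([ 0.005792  , -0.05450487, -0.04242861]), 'grasp_force': 0.0, 'width': 0.0853648099225224} 0.0187
```

View pics/top0.png

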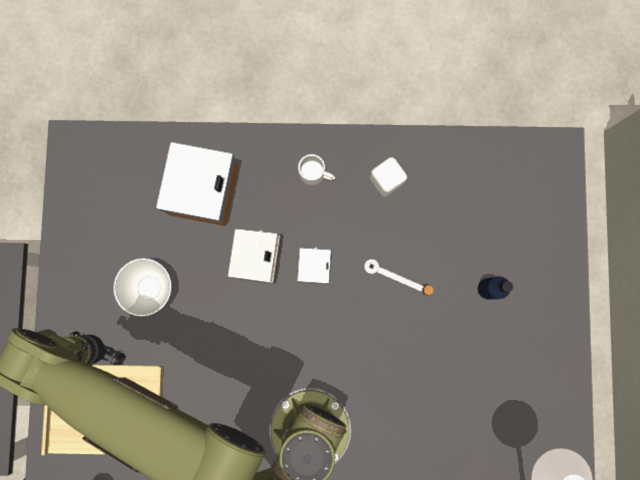

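View pics/side0.png

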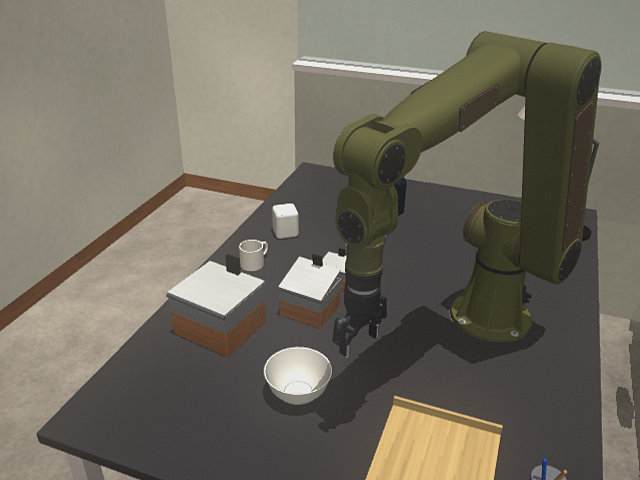

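The top view shows three mills: large (195,182), middle (255,257) and small (314,265). The middle one's tab is at (267,256). The crank's hub is at (372,266) and its orange knob at (428,290). The side view shows the middle cover partly open.

Run:
```python
from h import *
W=np.load('top0.npy'); I=cv2.imread('pics/top0.png')
def comp(mask,box):
    x0,y0,x1,y1=box; m=np.zeros((480,640),np.uint8); m[y0:y1,x0:x1]=mask[y0:y1,x0:x1]
    n,l,s,c=cv2.connectedComponentsWithStats(m); k=1+s[1:,4].argmax(); return l==k,c[k]
wh=(I.min(2)>140).astype(np.uint8)
m,c=comp(wh,(222,222,287,290)); 
er=cv2.erode(m.astype(np.uint8),np.ones((5,5)))>0
P=W[er&np.isfinite(W[...,2])]; A=np.c_[P[:,:2],np.ones(len(P))]
for _ in range(4):
    co=np.linalg.lstsq(A,P[:,2],rcond=None)[0]; r=P[:,2]-A@co; k=abs(r)<.006; P,A=P[k],A[k]
n=np.array([-co[0],-co[1],1]);n/=np.linalg.norm(n)
print('plane n',n,'tilt',np.arccos(n[2]),len(P),'rms',r.std(),'z',P[:,2].min(),P[:,2].max())
# outline on plane by ray casting
ct=max(cv2.findContours(m.astype(np.uint8),0,1)[0],key=cv2.contourArea)
print('minrect',cv2.minAreaRect(ct)); print(cv2.boxPoints(cv2.minAreaRect(ct)).tolist())
hull=cv2.convexHull(ct); print('quad',cv2.approxPolyDP(hull,4,True)[:,0].tolist())
for p in cv2.approxPolyDP(hull,4,True)[:,0]: print(p, W[p[1],p[0]])
dk=(I.max(2)<45).astype(np.uint8); m2,c2=comp(dk,(255,240,278,272)); Q=W[m2]
print('tab',c2,m2.sum(),np.nanmedian(Q,0),np.nanmax(Q[:,2]))
hs=cv2.cvtColor(I,cv2.COLOR_BGR2HSV); o=((hs[...,0]<20)&(hs[...,1]>120)&(hs[...,2]>90)).astype(np.uint8)
m3,c3=comp(o,(410,275,445,305)); print('knob',c3,m3.sum(),np.nanmedian(W[m3],0))
m4,c4=comp(wh,(360,255,440,300)); Q=W[m4]; v,u=np.nonzero(m4); h=u<380
print('hub',u[h].min(),u[h].max(),v[h].min(),v[h].max(),np.nanmedian(Q[h],0)); 
t=(u>384)&(u<418); print('arm med',np.nanmedian(Q[t],0)); 
line=cv2.fitLine(np.c_[u,v][t].astype(np.float32),2,0,.01,.01).ravel();print(line)
big=cv2.resize(I[215:305,220:445],None,fx=3.5,fy=3.5,interpolation=2);cv2.imwrite('pics/crop0.png',big)
```

```text
plane n [0.0331251  0.25998844 0.96504339] tilt 0.26518746295893986 1313 rms 0.0029478927824792005 z 0.10057873620569668 0.14223784584652965
minrect ((253.3349151611328, 254.36444091796875), (45.83309555053711, 50.44937515258789), 8.426968574523926)
[[226.96914672851562, 275.9584045410156], [234.3624267578125, 226.0537109375], [279.70068359375, 232.77047729492188], [272.3074035644531, 282.6751708984375]]
quad [[235, 229], [279, 236], [272, 282], [228, 276]]
[235 229] [0.59107564 0.22539664 0.10903369]
[279 236] [0.57364286 0.09668147 0.09783013]
[272 282] [0.43818615 0.1141894  0.09610772]
[228 276] [0.45314774 0.24168767 0.10808765]
tab [267.83333333 255.9       ] 30 [0.50869024 0.12192597 0.16779086] 0.18292084309573675
knob [427.54117647 289.71764706] 85 [ 0.4227314  -0.34365418  0.07666872]
hub 364 379 259 273 [ 0.49114164 -0.18209445  0.03687382]
arm med [ 0.45584323 -0.27085683  0.02910801]
[  0.90930784   0.4161241  400.95398    279.07114   ]
```

View pics/crop0.png

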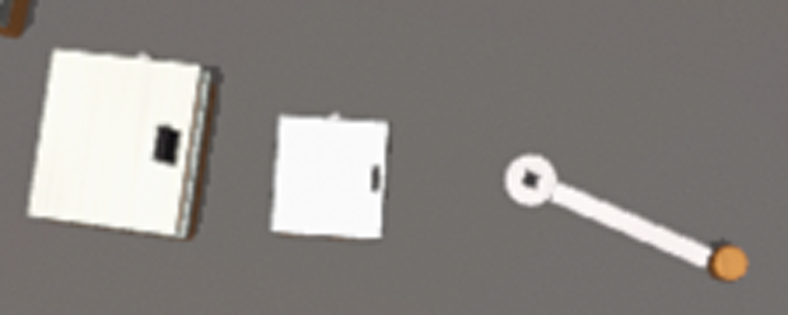

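The points fit together: the plate tilts 0.265 rad, its hinge edge is 139 mm long, and the tab predicted from the hinge is within 3 mm of where I see it. Next I check that the arc and the crank poses are reachable.

```bash
cat >> h.py <<'E'
yaw=-0.122
X=np.array([np.cos(yaw),np.sin(yaw),0]); Y=np.array([-X[1],X[0],0]); Z=np.array([0,0,1.])
H=np.array([0.5221,0.2320,0.100]); A0=0.265; G=bot.grip_point_offset
def quat(z,y):
    M=np.c_[np.cross(y,z),y,z]; q=R.from_matrix(M).as_quat(); return np.r_[q[3],q[:3]]
def tab(a,f=1.,s=1,back=0,d=0.):
    "TCP pose gripping tab at cover angle a; tool tilted f*(a-A0)+A0"
    y=np.cos(a)*Y-np.sin(a)*Z; n=np.sin(a)*Y+np.cos(a)*Z
    g=H-.120*y+(.030+d)*n
    t=A0+f*(a-A0); z=-(np.sin(t)*Y+np.cos(t)*Z)
    return g+z*(G-back), quat(z,s*X)
E
python3 - <<'E'
from h import *
for s in(1,-1):
  for f in (0,.3,.5,.7,1):
    r=[bot.ik(*tab(a,f,s)) for a in np.linspace(A0,1.57,6)]
    print(s,f,[None if x is None else np.round(x,2).tolist() for x in (r[0],r[3],r[-1])],[x is not None for x in r])
c=bot.camera('top'); hub=ray(c,371.4,266.4,.040); kn=ray(c,427.5,289.7,.080)
d=hub-kn; d[2]=0; L=np.linalg.norm(d); u=d/L; print('hub',hub,'knob',kn,L)
b=hub-u*.055; print('bal',b,u)
W=np.load('top0.npy'); print('small mill zmax',np.nanmax(W[245:285,295:333,2]))
sh=H-.075*Y; print('shaft',sh)
zc=-Z; 
for s in(1,-1):
  q=quat(zc,s*np.cross(Z,u)); p=np.array([b[0],b[1],.027-G]); e=sh-u*.055; e[2]=.156-G
  print(bot.ik(p,q),bot.ik(e,q))
E
```

```text
1 0 [[0.38, 0.33, -0.27, 1.11, -0.23, 2.09], [0.49, 0.37, -0.07, 1.29, -0.22, 2.2], [0.57, 0.44, 0.04, 1.34, -0.2, 2.28]] [True, True, True, True, True, True]
1 0.3 [[0.38, 0.33, -0.27, 1.11, -0.23, 2.09], [0.57, 0.5, 0.06, 1.46, -0.38, 2.33], [0.69, 0.71, 0.32, 1.69, -0.43, 2.5]] [True, True, True, True, True, True]
1 0.5 [[0.38, 0.33, -0.27, 1.11, -0.23, 2.09], [0.62, 0.61, 0.15, 1.59, -0.47, 2.43], [0.74, 0.91, 0.51, 1.95, -0.54, 2.66]] [True, True, True, True, True, True]
1 0.7 [[0.38, 0.33, -0.27, 1.11, -0.23, 2.09], [0.66, 0.72, 0.24, 1.73, -0.54, 2.54], None] [True, True, True, True, True, False]
1 1 [[0.38, 0.33, -0.27, 1.11, -0.23, 2.09], [0.7, 0.89, 0.37, 1.96, -0.63, 2.71], None] [True, True, True, True, False, False]
-1 0 [[0.38, 0.33, -0.27, 1.11, -0.23, -1.06], [0.49, 0.37, -0.07, 1.29, -0.22, -0.95], [0.57, 0.44, 0.04, 1.34, -0.2, -0.86]] [True, True, True, True, True, True]
-1 0.3 [[0.38, 0.33, -0.27, 1.11, -0.23, -1.06], [0.57, 0.5, 0.06, 1.46, -0.38, -0.81], [0.69, 0.71, 0.32, 1.69, -0.43, -0.65]] [True, True, True, True, True, True]
-1 0.5 [[0.38, 0.33, -0.27, 1.11
[... 252 characters left out ...]
, True, False]
-1 1 [[0.38, 0.33, -0.27, 1.11, -0.23, -1.06], [0.7, 0.89, 0.37, 1.96, -0.63, -0.43], None] [True, True, True, True, False, False]
hub [ 0.49203628 -0.18036908  0.04      ] knob [ 0.42333626 -0.34259697  0.08      ] 0.17617485930929752
bal [ 0.47058883 -0.23101498  0.04      ] [0.3899536  0.92083451 0.        ]
small mill zmax 0.11114411618020159
shaft [0.51297268 0.15755746 0.1       ]
[-0.45634615  0.3726963  -0.5243947   0.67370533  0.         -1.62656127] [ 0.21417384  0.19320344 -0.42652263  0.95107026  0.         -0.95604129]
[-0.45634615  0.3726963  -0.5243947   0.67370533  0.          1.51503138] [ 0.21417384  0.19320344 -0.42652263  0.95107026  0.          2.18555137]
```

Run:
```python
from h import *
bot.move_gripper(.06,force=30)
bot.goto(*tab(A0,back=.09)); 
r=bot.movel(*tab(A0,back=.0),feed=.08,threshold=8); print('hit',r)
bot.move_gripper(.0,force=30)
s=bot.sense(); print(s['t'],s['width'],s['grasp_force'],s['force'],s['eef_pos'],tab(A0)[0])
shot('side','side1.png')
```

```text
hit False
3.9 0.029683748991994025 32.71365165710449 [-6.51867269  0.71178808  2.93428121] [0.5063573  0.11998939 0.14211849] [0.50836624 0.11998727 0.14233466]
```

```bash
python3 -c "
import cv2;i=cv2.imread('pics/side1.png');cv2.imwrite('pics/side1c.png',cv2.resize(i[180:360,220:440],None,fx=3,fy=3))"
```

```text
(no output)
```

View pics/side1c.png

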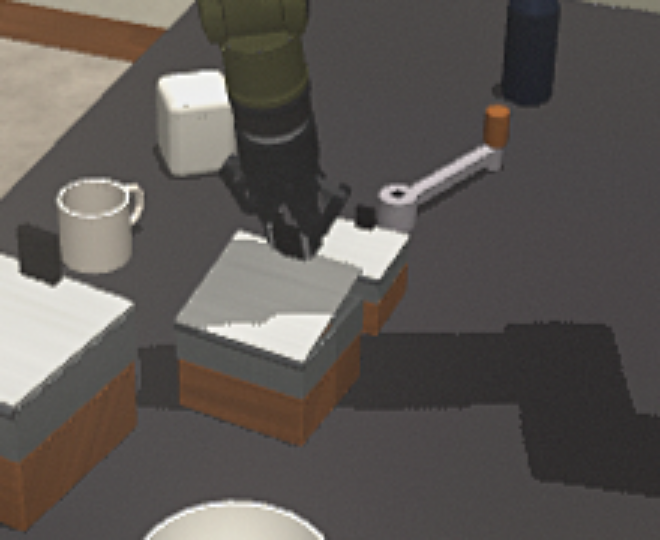

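The fingers hold the middle mill's tab in the crop (about (295,240)), and the width of 29.7 mm matches its 30 mm. Now I swing the cover up.

```bash
sed -i 's/H=np.array(\[0.5221/H=np.array([0.5186/' h.py
python3 - <<'E'
from h import *
m=0
for a in np.linspace(A0,1.57,13)[1:]:
    bot.movel(*tab(a,.4),feed=.08); s=bot.sense(); m=max(m,np.linalg.norm(s['force']))
    print(round(a,2),s['force'].round(1),round(s['width'],4))
print(s['t'],m)
shot('side','side2.png')
E
python3 -c "
import cv2;i=cv2.imread('pics/side2.png');cv2.imwrite('pics/side2c.png',cv2.resize(i[150:360,200:440],None,fx=2.7,fy=2.7))"
```

```text
0.37 [ 5.5 -2.  -0.4] 0.0294
0.48 [ 6.  -2.1  0.9] 0.0293
0.59 [ 5.5 -2.4  1.7] 0.0294
0.7 [ 5.1 -3.   3. ] 0.0292
0.81 [ 5.8 -3.5  3.8] 0.0296
0.92 [ 4.6 -4.1  3.7] 0.0297
1.03 [ 5.5 -3.   5.6] 0.0291
1.14 [ 5.1 -2.9  7.4] 0.0296
1.24 [ 4.8 -3.6  8.4] 0.0292
1.35 [ 5.3 -2.1  9.7] 0.0293
1.46 [ 5.2 -3.2 11.5] 0.0291
1.57 [ 6.  -0.3 11. ] 0.0294
7.7 12.991649787740968
```

View pics/side2c.png

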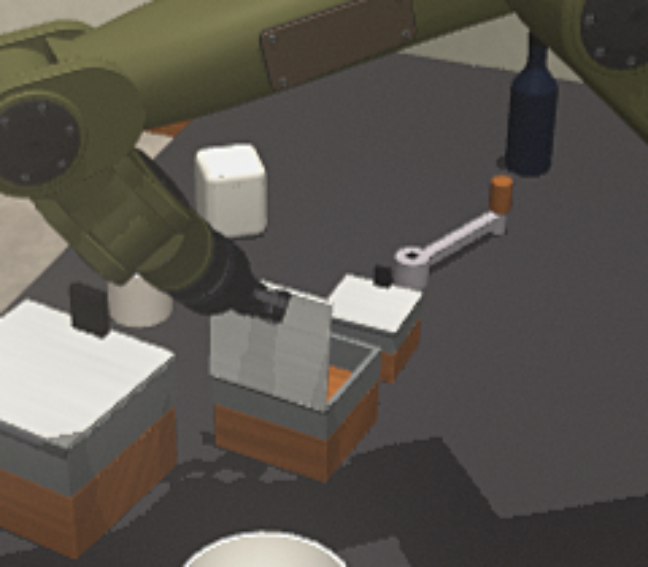

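The cover stands about upright in the side view, with the tab still gripped. I release it, move above the crank, and look again from the top.

```bash
sed -i 's/H=np.array(\[0.5186/H=np.array([0.5203/' h.py
python3 - <<'E'
from h import *
bot.move_gripper(.06)
s=bot.sense();bot.movel(*tab(1.57,.4,back=.10),feed=.12)
bot.movel([.50,.36,.42],feed=.25)
u=np.array([.38995,.92083,0]); b=np.array([.4713,-.2292,0])
q=quat(-Z,-np.cross(Z,u)); bot.goto([.42,-.33,.30],q)
c=shot('top','top2.png'); np.save('top2.npy',cloud(c)); np.save('side2.npy',cloud(shot('side','side3.png')))
W=np.load('side2.npy');P=W.reshape(-1,3);L=(P-H)@np.c_[X,Y,Z]
k=(abs(L[:,0])<.06)&(abs(L[:,1])<.06)&(L[:,2]>.015)&(L[:,2]<.10);Q=L[k]
f=np.polyfit(Q[:,2],Q[:,1],1)
for _ in range(3): r=Q[:,1]-np.polyval(f,Q[:,2]); Q=Q[abs(r)<.008]; f=np.polyfit(Q[:,2],Q[:,1],1)
print('lid',len(Q),'angle',np.pi/2+np.arctan(f[0]),'off at hinge',f[1]); print(bot.sense()['t'])
i=cv2.imread('pics/top2.png');cv2.imwrite('pics/top2c.png',cv2.resize(i[215:305,220:445],None,fx=3.5,fy=3.5))
E
```

```text
Traceback (most recent call last):
cell.PlanningError: the arm cannot follow that straight line within its joint ranges
```

Run:
```python
from h import *
print(bot.sense()['eef_pos'])
u=np.array([.38995,.92083,0])
q=quat(-Z,-np.cross(Z,u)); bot.goto([.50,.36,.42],quat(-Z,X)); bot.goto([.42,-.33,.30],q)
c=shot('top','top2.png'); np.save('top2.npy',cloud(c)); np.save('side2.npy',cloud(shot('side','side3.png')))
W=np.load('side2.npy');P=W.reshape(-1,3);L=(P-H)@np.c_[X,Y,Z]
k=(abs(L[:,0])<.06)&(abs(L[:,1])<.06)&(L[:,2]>.015)&(L[:,2]<.10);Q=L[k]
f=np.polyfit(Q[:,2],Q[:,1],1)
for _ in range(3): r=Q[:,1]-np.polyval(f,Q[:,2]); Q=Q[abs(r)<.008]; f=np.polyfit(Q[:,2],Q[:,1],1)
print('lid',len(Q),'angle',np.pi/2+np.arctan(f[0]),'off at hinge',f[1]); print(bot.sense()['t'])
i=cv2.imread('pics/top2.png');cv2.imwrite('pics/top2c.png',cv2.resize(i[215:305,220:445],None,fx=3.5,fy=3.5))
```

```text
[0.53089298 0.3187208  0.27698812]
lid 934 angle 1.5005520589784147 off at hinge 0.00893240133134654
12.4917
```

View pics/top2c.png

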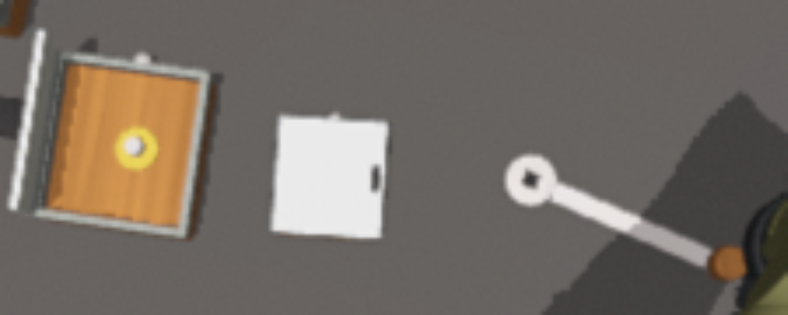

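The cover is upright at about 1.50 rad and stays there. The shaft shows at crop (134,147), full-image pixel (258,257). The crank is undisturbed. I now measure the shaft and grip the crank.

Run:
```python
from h import *
I=cv2.imread('pics/top2.png'); hs=cv2.cvtColor(I,cv2.COLOR_BGR2HSV)[245:270,245:272]
w=(hs[...,1]<80)&(hs[...,2]>130); v,u=np.nonzero(w); pu,pv=u.mean()+245,v.mean()+245
c=bot.camera('top'); print('shaft',len(u),pu,pv,ray(c,pu,pv,.092),'model',H-.075*Y)
# hub ring centre
m=np.zeros((480,640),np.uint8); m[255:278,360:380]=(I.min(2)>110)[255:278,360:380]
cnt=max(cv2.findContours(m,0,1)[0],key=cv2.contourArea)[:,0]; cnt=cnt[cnt[:,0]<375]
(hc,r)=cv2.minEnclosingCircle(np.ascontiguousarray(cnt)); print('hub px',hc,r)
u=np.array([.38995,.92083,0]); b=np.array([.4713,-.2292,0]); q=quat(-Z,-np.cross(Z,u))
bot.goto(b+[0,0,.13],q); print('hit',bot.movel(b+[0,0,.0083],feed=.08,threshold=8))
bot.move_gripper(0,force=60); s=bot.sense(); print(s['t'],s['width'],s['grasp_force'],s['force'],s['eef_pos'])
if .013<s['width']<.02:
    bot.movel(b+[0,0,.06],feed=.08); bot.wait(.4)
    s=bot.sense(); print(s['width'],s['force'],s['ft_torque'],s['eef_pos'])
    shot('side','side4.png'); i=cv2.imread('pics/side4.png');cv2.imwrite('pics/side4c.png',cv2.resize(i[120:330,240:440],None,fx=2.8,fy=2.8))
```

```text
shaft 24 257.7916666666667 256.2083333333333 [0.51348157 0.15819381 0.092     ] model [0.51117268 0.15755746 0.1       ]
hub px (370.8125, 266.0) 7.691664218902588
hit False
15.525 0.015387160576935876 60.37809133529663 [-2.71156435  0.20998955  6.19238766] [ 0.47099236 -0.22909663  0.00855082]
0.014607962786359695 [ 0.38219221  0.41531847 -7.9023468 ] [ 0.01430091 -0.00932915  0.017691  ] [ 0.47115672 -0.2291343   0.05976731]
```

View pics/side4c.png

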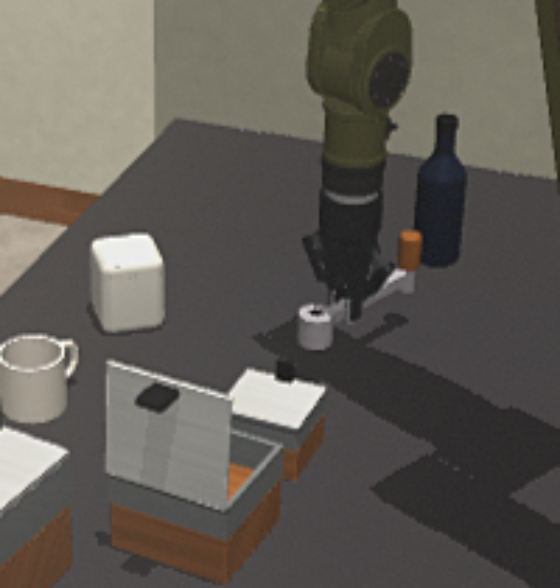

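The crank is held level and off the table, and the wrist moment near zero confirms the balance point. I carry it over the shaft.

Run:
```python
from h import *
u=np.array([.38995,.92083,0]); sh=np.array([.5128,.1580,0]); e=sh-.055*u
q=quat(-Z,-np.cross(Z,u))
p=bot.sense()['eef_pos']; bot.movel([p[0],p[1],.27],feed=.12)
bot.goto(e+[0,0,.27],q); bot.movel(e+[0,0,.1405],q,feed=.08); bot.wait(.5)
s=bot.sense(); print(s['t'],s['width'],s['force'],s['ft_torque'],s['eef_pos'],e)
c=shot('top','top5.png'); np.save('top5.npy',cloud(c)); d=shot('side','side5.png')
a=cv2.resize(cv2.imread('pics/top5.png')[210:310,220:330],(396,360),interpolation=2)
b=cv2.resize(cv2.imread('pics/side5.png')[170:340,250:437],(396,360),interpolation=2)
cv2.imwrite('pics/fin.png',np.hstack([a,b]))
```

```text
22.2167 0.014878992893681229 [ 0.80206999  0.25953748 -8.95122347] [-0.02199112 -0.02170915  0.0208101 ] [0.4913434  0.10736773 0.14049451] [0.49135275 0.10735435 0.        ]
```

View pics/fin.png

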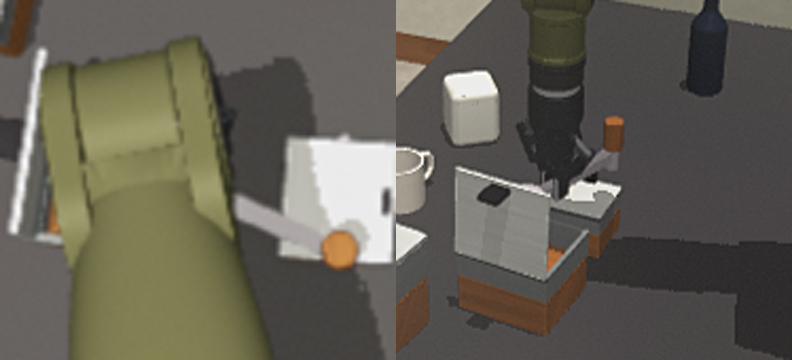

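The top view hides the hub behind the wrist, but the knob is visible at pixel (314,279). I check the hub position through it.

Run:
```python
from h import *
I=cv2.imread('pics/top5.png'); hs=cv2.cvtColor(I,cv2.COLOR_BGR2HSV); W=np.load('top5.npy')
m=np.zeros((480,640),bool); m[268:292,302:328]=((hs[...,0]<20)&(hs[...,1]>120)&(hs[...,2]>90))[268:292,302:328]
v,u=np.nonzero(m); c=bot.camera('top'); k=ray(c,u.mean(),v.mean(),.212)
U=np.array([.38995,.92083,0]); print(len(u),k,'expected',np.array([.5128,.158,0])-.18*U,'depth z',np.nanmedian(W[m],0),'hub',k+.18*U,'shaft model',H-.075*Y)
S=cloud(bot.camera('side')); P=S.reshape(-1,3); L=(P-H)@np.c_[X,Y,Z]
q=(abs(L[:,0])<.06)&(abs(L[:,1])<.03)&(L[:,2]>.02)&(L[:,2]<.12); f=np.polyfit(L[q,2],L[q,1],1); print('cover',1.5708+np.arctan(f[0]))
```

```text
79 [ 0.44280541 -0.00987524  0.212     ] expected [ 0.442609  -0.0077494  0.       ] depth z [ 0.44350688 -0.0099313   0.21022469] hub [0.51299641 0.15587416 0.212     ] shaft model [0.51117268 0.15755746 0.1       ]
cover 1.5017357635043425
```

Measured through the knob, the hub is within about 3 mm of the shaft axis, the crank is level, and the cover stands at 1.50 rad. I hand the job in.

```bash
python3 -c "
from cell import bot
print(bot.finish_job())"
```

```text
the job is handed in; nothing more can be done
None
```

I handed the job in at about 22 s of the 58 s allowed: the cover stands at about 1.50 rad, and the crank is held level at its balance point with its hub about 40 mm above the shaft and within about 3 mm of its axis (no verdict was returned).

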